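Load a sample holder into the clip stage with a flat lifter

ROBOT

A 6-joint arm with a two-finger parallel gripper is mounted at the origin on the work surface. World frame = base frame: x ahead of the robot, y to its left, z up, the work surface at z = 0. Lengths are in m, angles in rad, forces in N, time in s.
With the tool pointing down it reaches from about 0.225 to 0.725 m from the base axis. Payload 3.1 kg.
Tool frame: the origin (TCP) lies at the very end of the fingers, on their centre line; the grasp point (between the pads) lies 19 mm behind it; z points along the fingers, y is the line along which they close (so a half turn about z gives the same grasp; the last joint's range is limited). The gripper opens to 85 mm and grips with 20 to 120 N. Pads are 22 mm wide; open, the fingers measure 114 mm over their backs; the gripper's body (76 mm by 85 mm) begins 54 mm behind the grasp point. The pads swing forward as they close: fully open they stand 13 mm farther back than shut.
Start: joints at [1.112, 0.048, 0.099, 1.622, 0, 1.443], TCP at [0.171, 0.497, 0.197] pointing down, gripper open.
Joint ranges: [-2.91, 2.91], [-0.99, 1.94], [-1.21, 1.42], [-2.12, 2.29], [-1.49, 1.47], [-3.14, 3.14]. Speed limits (rad/s): [2.79, 2.79, 3.14, 3.14, 3.14, 3.14].

INTERFACE

Orientations are given as a unit quaternion [x, y, z, w].
In Python, from station import env, let_go, grasp, solver, status, viewer, workorder gives the robot as it stands. Calls block until the motion is done:
- env.move_ptp(position, orientation): joint-space move of the TCP to a pose.
- env.servo_line(position, rot=None, feed=0.15, threshold=None): straight line of the TCP; rot=None keeps the orientation; feed is the mean speed in m/s. With threshold (N) it stops when the force on the tool has changed by that much, and returns True; else False.
- env.movej(angles): joint-space move.
- let_go() and grasp(newtons=None): open the fingers fully, or close them until they stop; newtons is the grip in N (None keeps the last).
- env.pause(seconds).
- solver.ik(position, orientation): joint angles nearest the present ones, or None.
- status.state(): the state.
- viewer.capture(name): name is "side" or "top"; returns a dict with "color" (384x512x3 uint8, blue, green, red), "camera_matrix" (3x3 intrinsics, pixels), "view" (4x4, takes a point from world to camera coordinates). Camera axes: x right, y down, z forward; pixel columns grow to the right and rows downward; lengths in m; the calibration is good to about 2 mm. A picture is of the moment at which its call begins. There is no depth.
A pose or a line that the arm cannot do raises env.IKError and nothing moves.
- workorder.hand_in(): hands the job in; it is judged then, once.
The state is a dict: "time_s": time; "joint_pos": joint angles; "qvel": joint speeds; "joint_efforts": joint torques, N m; "tcp_pos": TCP position; "tcp_rot": TCP orientation; "wrist_force": force on the tool from outside, world axes, zero at the start; "torque": the same for the moment, N m; "gripper_width": opening from 0.0 (shut) to 1.0 (fully open); "grasp_force": force on a finger pad.
Only numpy, scipy, OpenCV 4.12 (cv2) and the standard library are available. Lean on these libraries where they do the work, as an engineer would, in place of code of your own. Each camera call takes 0.05 s, during which the arm holds its last target. There are 200 camera calls.

TASK

Pick up the orange-handled lifter with the blue sample holder balanced flat on its tip, carry it level to the aluminium clip stage and use the lifter to slide the holder in between the spring clips until it bears firmly against the red stop, pressing gently (never over 12 N) and never touching the holder with the fingers or letting it tip or fall. Then draw the lifter back out from under it, leaving the holder flat on the ledges and fully home, and stand the lifter upright on the bench, clear of the stage. Leave the dish, vial, bottle, beaker and spatula where they are.

Things in the scene. Friction and masses are not known exactly. Their poses are not given: they have to be found in the camera images.
- lifter_grip (a point): Grip point of the loose lifter (160 g): on the axis of its upright orange handle (22 x 22 mm, top 75 mm above the lifter's underside), 50 mm above the underside. x runs along the steel blade to its tip, z up. A foot under the handle (44 x 44 x 5 mm, centred 4 mm behind the axis) lets it stand alone. It starts standing on the bench, blade pointing away from the robot within 0.35 rad.
- lifter_tip (a point): Tip of the lifter's flat steel blade, on its upper face, 5 mm above the underside, 139 mm ahead (+x) of the handle axis. Blade 18 mm wide, 5 mm thick, flush with the underside. The holder's place is centred 14 mm behind the tip. Behind it a green heel (18 mm wide, top 19 mm above the underside) pushes its rim; the heel is clamped 37 to 51 mm behind the tip, at an unreported setting that differs each time: find by feel.
- holder_center (a point): Centre of the loose sample holder: a solid blue disc, 44 mm diameter, 8 mm thick, about 30 to 60 g, with a white window on top; the point is half-way up. z is its own axis. It starts lying loose on the lifter's blade, within about 1 mm of its place, 1 to 16 mm ahead of the heel.
- seat (a point): Where the holder's centre must finish in the clip stage, 44 mm above the bench (4 mm above the ledges). x is the pushing direction, from the stage's open end to the red stop (away from the robot within 0.3 rad); z up. The holder then touches the stop; a push of about 8 N in all is enough.
- stage: Fixed clip stage; origin on the bench below the seat, axes as the seat. Dark base 20 mm high, x -86 to +70, y +-55 mm. Two ledges (top 40 mm above the bench, x -78 to +34) stand either side of an open slot 26 mm wide for blade and heel, its floor 20 mm above the bench. Blue walls, 12 mm higher, leave a 47 mm channel from x = -25 to +24; its flared mouth, 68 mm wide, starts at x = -45.
- clips (a point): Midpoint between the stage's two brass spring rollers (radius 5 mm, 40 mm apart), 5 mm before the seat along x. Each gives way sideways about 2 mm (0.9 N at first, 0.3 N/mm more). The holder meets them about 15 mm before its seat; 1 to 5 N pushes it through. They then hold it by friction where it is left and do not draw it in; only the stop gives a hard, steep rise.
- stop: The rigid red stop of the stage: 12 x 24 mm, from 42 to 56 mm above the bench. Its origin is the middle of the lower edge of the face that the holder meets, 22 mm beyond the seat along the stage's x and 2 mm below it; x points away from the holder.
- dish: Bystander: low clear dish, 60 mm across, 14 mm high; origin at its underside.
- vial: Bystander: small amber vial, 34 mm across, 65 mm high; origin at its underside.
- amber: Bystander: amber bottle with blue cap, 60 mm across, 130 mm high; origin at its underside.
- beaker: Bystander: clear beaker, 64 mm across, 80 mm high; origin at its underside.
- spatula: Bystander: green-handled spatula, 180 mm long, lying on the bench along its x; origin at the middle of its underside.
There are look-alikes about, which are no part of the job. What is shaped like the stage but turquoise is not meant.

How it is judged:
By the outcome, as a careful person would: the job done as asked, in the order asked, and still so for the second after the job is handed in, with the robot touching nothing.
It also fails if it takes over 70 s, if anything falls off the work surface, if the arm or the gripper's body presses on something with over 40 N, if the wrist force passes 120 N, or if a joint passes its speed limit or range.

## Working session

There is one attempt and no reset: what is moved stays moved. The work goes in short steps, each a Python script; the robot and the scene stay as the last script left them, time stands still between calls to the robot, and variables do not carry over. Pictures are saved under pics/ and viewed, at most 10 in all, crops included, and the job is handed in when it is done.

```bash
ls; mkdir -p pics; python3 - <<'E'
from station import env, status, viewer
import cv2, numpy as np
for n in ("side","top"):
    d=viewer.capture(n); cv2.imwrite(f"pics/{n}0.png",d["color"]); np.savez(f"{n}0.npz",**d)
    print(n,d["camera_matrix"].tolist(),np.round(d["view"],4).tolist())
print(status.state())
E
```

```text
pics
side [[392.1032350731118, 0.0, 256.4211695581198], [0.0, 392.1032350731118, 195.47093492062555], [0.0, 0.0, 1.0]] [[-0.9936, -0.1119, 0.0178, 0.5555], [-0.0823, 0.6041, -0.7926, 0.125], [0.0779, -0.789, -0.6094, 1.1003], [0.0, 0.0, 0.0, 1.0]]
top [[362.8629309085897, 0.0, 253.8234623786333], [0.0, 362.8629309085897, 194.40552777262818], [0.0, 0.0, 1.0]] [[-0.0095, -0.9999, 0.013, -0.0069], [-0.9916, 0.0078, -0.129, 0.5464], [0.1288, -0.0141, -0.9916, 0.9615], [0.0, 0.0, 0.0, 1.0]]
{'time_s': 0.1, 'joint_pos': array([ 1.11219128e+00,  4.86941812e-02,  9.77027835e-02,  1.62199291e+00,
       -3.11089680e-05,  1.44300582e+00]), 'qvel': array([ 0.00059243, -0.00249545,  0.00317445,  0.00019858, -0.0007045 ,
       -0.00016985]), 'joint_efforts': array([ 1.83681179e-03, -3.39850295e+01,  3.20936251e+01,  1.58366701e-02,
       -2.44670946e-04,  1.07273038e-05]), 'tcp_pos': array([0.17025726, 0.49594528, 0.19539926]), 'tcp_rot': array([ 1.64653938e-01,  9.86350791e-01, -1.05180013e-03, -3.01289192e-04]), 'wrist_force': array([ 0.14324936,  0.78453394, -0.00124308]), 'torque': array([ 0.06253761, -0.0184183 , -0.02360127]), 'grasp_force': 0.0, 'gripper_width': 1.0032864650108457}
```

View pics/side0.png

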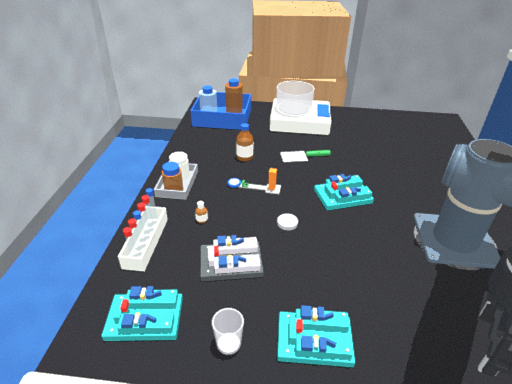

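View pics/top0.png

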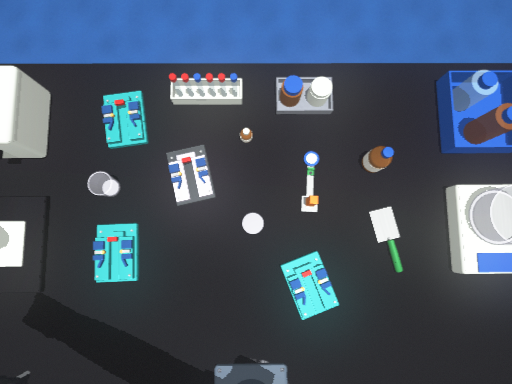

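The side view shows the lifter with handle at about (272,180) and holder at (235,183). The aluminium stage is at (232,257), with its red stop at (216,251). In the top view the handle is at (313,200), the holder at (311,158), and the stage at (190,175) with its stop at (187,160). The other three stages are turquoise decoys.

```bash
cat > h.py <<'E'
import cv2, numpy as np
from scipy.spatial.transform import Rotation as R
def ray(d,uv):
    V=np.asarray(d["view"]);K=np.asarray(d["camera_matrix"])
    o=-V[:3,:3].T@V[:3,3]; r=V[:3,:3].T@np.linalg.solve(K,[uv[0],uv[1],1.]); return o,r/np.linalg.norm(r)
def onz(d,uv,z):
    o,r=ray(d,uv); return o+r*(z-o[2])/r[2]
def cross(d1,u1,d2,u2):
    o1,r1=ray(d1,u1);o2,r2=ray(d2,u2)
    s=np.linalg.lstsq(np.c_[r1,-r2],o2-o1,rcond=None)[0]
    a,b=o1+r1*s[0],o2+r2*s[1]; return (a+b)/2,np.linalg.norm(a-b)
def proj(d,p):
    V=np.asarray(d["view"]);K=np.asarray(d["camera_matrix"]); q=K@(V[:3,:3]@p+V[:3,3]); return q[:2]/q[2]
def blobs(img,lo,hi,box,amin=4):
    x0,y0,x1,y1=box
    m=cv2.inRange(cv2.cvtColor(img[y0:y1,x0:x1],cv2.COLOR_BGR2HSV),lo,hi)
    n,l,s,c=cv2.connectedComponentsWithStats(m)
    return [(np.round(c[i]+[x0,y0],2).tolist(),int(s[i,4]),(s[i,:4]+[x0,y0,0,0]).tolist()) for i in range(1,n) if s[i,4]>=amin]
E
python3 - <<'E'
from h import *
T=dict(np.load("top0.npz"));S=dict(np.load("side0.npz"))
c=lambda d,b,f:cv2.resize(d["color"][b[1]:b[3],b[0]:b[2]],None,fx=f,fy=f,interpolation=cv2.INTER_CUBIC)
a=np.hstack([c(T,(160,140,220,210),6),c(T,(285,145,335,215),6)])
b=np.hstack([c(S,(195,225,270,285),4.8),c(S,(222,160,287,200),4.6)[:184].repeat(1,0) if 0 else cv2.copyMakeBorder(c(S,(222,160,287,200),4.6),0,288-184,0,1,cv2.BORDER_CONSTANT)])
w=max(a.shape[1],b.shape[1]); pad=lambda i:cv2.copyMakeBorder(i,0,0,0,w-i.shape[1],cv2.BORDER_CONSTANT)
o=np.vstack([pad(a),pad(b)]);o=o[:];print(o.shape)
o=cv2.resize(o,None,fx=min(1,600/o.shape[0]),fy=min(1,600/o.shape[0]));cv2.imwrite("pics/crops.png",o)
for nm,d,lb,sb in(("top",T,(285,145,335,215),(160,140,220,210)),("side",S,(222,160,287,200),(195,225,270,285))):
    print(nm,"orange",blobs(d["color"],(5,150,100),(20,255,255),lb))
    print(" green",blobs(d["color"],(45,100,40),(85,255,255),lb))
    print(" blue",blobs(d["color"],(95,100,60),(125,255,255),lb))
    print(" stage red",blobs(d["color"],(0,150,80),(8,255,255),sb),blobs(d["color"],(172,150,80),(180,255,255),sb))
    print(" brass",blobs(d["color"],(14,80,80),(35,255,255),sb,2))
    print(" stblue",blobs(d["color"],(100,120,50),(125,255,255),sb))
    print(" light",blobs(d["color"],(0,0,150),(180,60,255),sb,20))
    print(" dark",blobs(d["color"],(0,0,40),(180,80,255),sb,20))
E
```

```text
(708, 660, 3)
top orange [([312.39, 199.9], 92, [307, 196, 12, 10])]
 green [([310.16, 170.66], 44, [307, 168, 8, 7])]
 blue [([311.13, 158.15], 109, [303, 151, 17, 15])]
 stage red [([185.97, 159.17], 29, [182, 157, 9, 5])] [([188.5, 161.0], 4, [187, 161, 4, 1])]
 brass [([180.0, 173.38], 8, [179, 172, 3, 4])]
 stblue [([200.16, 161.88], 64, [196, 158, 10, 9]), ([173.26, 167.81], 77, [168, 164, 11, 9]), ([202.55, 173.8], 44, [199, 170, 9, 12]), ([176.58, 180.02], 57, [171, 176, 11, 12])]
 light [([191.0, 178.49], 932, [168, 151, 45, 51]), ([174.41, 174.46], 37, [171, 172, 8, 6])]
 dark [([189.72, 174.99], 3858, [160, 140, 60, 70])]
side orange [([244.5, 160.0], 8, [241, 160, 8, 1]), ([271.99, 178.99], 135, [268, 168, 9, 22])]
 green [([244.03, 183.32], 31, [242, 179, 7, 8])]
 blue [([233.66, 182.55], 76, [227, 177, 15, 11])]
 stage red [([216.03, 250.74], 31, [214, 246, 5, 10])] []
 brass [([228.5, 243.5], 14, [227, 242, 4, 4]), ([229.5, 254.67], 6, [228, 254, 4, 2])]
 stblue [([221.18, 239.73], 74, [217, 235, 9, 11]), ([235.57, 239.6], 70, [231, 235, 13, 10]), ([222.51, 261.41], 79, [219, 256, 8, 11]), ([237.78, 259.62], 69, [234, 255, 12, 11])]
 light [([235.62, 255.7], 1324, [201, 236, 61, 39])]
 dark [([232.45, 254.95], 4070, [195, 225, 75, 60])]
```

View pics/crops.png

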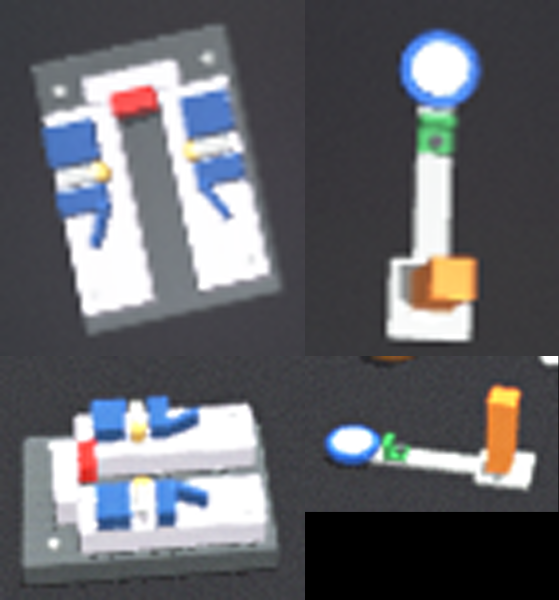

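The crops show the stage rotated a little, with the dark slot open towards the robot and the red stop at its far end. The lifter's holder is at its tip, the green heel close behind it, and the handle top is at about (314,200) in the top view.

```bash
cat > m.py <<'E'
from h import *
T=dict(np.load("top0.npz"));S=dict(np.load("side0.npz"))
r=lambda a:np.round(a,4)
def mask(d,box,f):
    x0,y0,x1,y1=box; m=np.zeros(d["color"].shape[:2],np.uint8)
    hsv=cv2.cvtColor(d["color"],cv2.COLOR_BGR2HSV).astype(int); g=f(hsv[...,0],hsv[...,1],hsv[...,2]).astype(np.uint8)
    m[y0:y1,x0:x1]=g[y0:y1,x0:x1]
    n,l,s,c=cv2.connectedComponentsWithStats(m); i=1+np.argmax(s[1:,4]); return (l==i).astype(np.uint8)
def hull(m,d,z):
    c=max(cv2.findContours(m,cv2.RETR_EXTERNAL,cv2.CHAIN_APPROX_NONE)[0],key=cv2.contourArea)[:,0]
    P=np.array([onz(d,p,z)[:2] for p in c.astype(float)])
    return P,cv2.minAreaRect((P*1000).astype(np.float32))
b=(160,138,222,212)
bg=T["color"][142,162]; print("bg",bg,"base",T["color"][152,168],T["color"][200,180])
for th in(65,75,85):
    m=cv2.morphologyEx(mask(T,b,lambda h,s,v:v>th),cv2.MORPH_CLOSE,np.ones((5,5)));print("base",hull(m,T,.02)[1])
# slot edges by row, brightness profile
g=cv2.cvtColor(T["color"],cv2.COLOR_BGR2GRAY).astype(float)
for row in range(166,200,4): print(row,g[row,180:205].astype(int).tolist())
# handle
for th in(200,225,240):
    m=mask(T,(300,190,330,212),lambda h,s,v:(h>5)&(h<20)&(s>120)&(v>th));M=cv2.moments(m,True);u=(M['m10']/M['m00'],M['m01']/M['m00']);print("handle top",th,M['m00'],u,r(onz(T,u,.075)))
lb=(296,146,330,172)
m=mask(T,lb,lambda h,s,v:(h>95)&(h<125)&(s>100)&(v>60));c=cv2.findContours(m,0,1)[0][0];e=cv2.minEnclosingCircle(c);el=cv2.fitEllipse(c);print("holder",e,el,r(onz(T,el[0],.011)))
m=mask(S,(222,170,243,194),lambda h,s,v:(h>95)&(h<125)&(s>100)&(v>60));c=cv2.findContours(m,0,1)[0][0];els=cv2.fitEllipse(c);print("side holder",els,r(onz(S,els[0],.010)),[r(v) for v in cross(T,el[0],S,els[0])])
m=mask(T,(296,172,330,215),lambda h,s,v:(v>150)&(s<60));P,q=hull(m,T,.005);print("blade",q)
for rows in(range(176,192,2),):
    for y in rows: xs=np.flatnonzero(m[y]);print(y,xs.min(),xs.max(),r(onz(T,(xs.mean(),y),.005)[:2]))
for n,uv,z in(("dish",(253,223),.01),("vial",(246,134),.06),("amber",(388,152),.13),("beaker",(100,183),.08)):print(n,r(onz(T,uv,z)))
print("stop",r(cross(T,(186.4,160),S,(216,250.7))[0]),"rollers R/L",r(onz(T,(180,173.4),.047)),r(onz(T,(197.5,170),.047)), cross(T,(180,173.4),S,(229.5,255)))
E
python3 m.py
```

```text
bg [63 58 56] base [94 89 86] [254 254 254]
base ((607.1040649414062, 165.34268188476562), (209.20216369628906, 171.22708129882812), 0.12105534225702286)
base ((605.6047973632812, 165.86859130859375), (159.0473175048828, 114.03002166748047), 12.610797882080078)
base ((605.8942260742188, 166.4001922607422), (155.1443634033203, 113.12245178222656), 12.575905799865723)
166 [253, 253, 254, 224, 125, 116, 115, 116, 118, 119, 117, 119, 139, 247, 253, 253, 211, 120, 112, 106, 106, 112, 124, 163, 179]
170 [245, 253, 253, 251, 197, 122, 117, 117, 118, 118, 118, 119, 121, 171, 250, 252, 238, 230, 225, 204, 190, 164, 163, 151, 190]
174 [221, 175, 247, 253, 240, 168, 125, 119, 118, 119, 119, 119, 122, 121, 190, 251, 254, 250, 189, 120, 122, 121, 120, 120, 120]
178 [114, 169, 248, 253, 253, 224, 141, 123, 118, 119, 120, 122, 120, 121, 124, 220, 253, 254, 254, 240, 167, 126, 139, 247, 254]
182 [111, 137, 249, 253, 253, 254, 220, 132, 123, 120, 122, 122, 123, 123, 124, 125, 251, 254, 254, 254, 254, 253, 254, 217, 121]
186 [138, 248, 254, 254, 254, 254, 254, 231, 131, 122, 122, 123, 123, 124, 121, 1
[... 990 characters left out ...]
0.01  ] [array([ 0.6538, -0.1769,  0.0101]), np.float64(0.001)]
blade ((553.3131713867188, -168.69105529785156), (45.31444549560547, 103.66039276123047), 88.49103546142578)
176 307 313 [ 0.602  -0.1731]
178 307 313 [ 0.5962 -0.1729]
180 307 313 [ 0.5905 -0.1727]
182 307 313 [ 0.5847 -0.1726]
184 307 313 [ 0.5789 -0.1724]
186 306 313 [ 0.5732 -0.1708]
188 306 312 [ 0.5674 -0.1692]
190 306 312 [ 0.5617 -0.169 ]
dish [ 0.4692 -0.009   0.01  ]
vial [0.71   0.0085 0.06  ]
amber [ 0.6398 -0.3515  0.13  ]
beaker [0.5738 0.3917 0.08  ]
stop [0.6421 0.1725 0.0472] rollers R/L [0.6042 0.1894 0.047 ] [0.6133 0.1418 0.047 ] (array([0.60435231, 0.1882813 , 0.05298259]), np.float64(0.0025571203910994956))
```

```bash
cat > m2.py <<'E'
from h import *
T=dict(np.load("top0.npz"));S=dict(np.load("side0.npz"))
g=cv2.cvtColor(T["color"],cv2.COLOR_BGR2GRAY).astype(float)
def fit(P): 
    P=np.array(P)[:,:2];c=P.mean(0);vx,vy,*_=cv2.fitLine(P.astype(np.float32),cv2.DIST_HUBER,0,1e-4,1e-4).ravel();s=np.sign(vx);return c,np.arctan2(vy*s,vx*s)
B=[]
for y in range(175,191):
    w=np.clip(g[y,300:320]-80,0,None); w/=w.sum(); B.append(onz(T,((w*np.arange(300,320)).sum(),y),.005))
print("blade mid",fit(B))
def edge(y,lo,hi,sgn):
    a=sgn*g[y]; t=sgn*188
    for x in range(lo,hi):
        if a[x]<t<=a[x+1]: return x+(t-a[x])/(a[x+1]-a[x])
Rr=[onz(T,(edge(y,189,203,1),y),.04) for y in range(164,195)]
L=[onz(T,(edge(y,181,194,-1),y),.02) for y in range(176,195)]
for n,P,o in(("R",Rr,13),("L",L,-13)):
    c,a=fit(P); print(n,c,a); nrm=np.array([-np.sin(a),np.cos(a)]); print("  axis pt",c+nrm*o/1000, "y at x=.61:",(c+nrm*o/1000)[1]+np.tan(a)*(.61-c[0]))
# front end of the slot/ledges: bottom edge of ledge near col 188 & stop face
for col in(182,185,203,207): print(col,g[190:206,col].astype(int).tolist())
for col in(185,187,189): print(col,T["color"][152:168,col].tolist())
E
python3 m2.py
```

```text
blade mid (array([ 0.5832628 , -0.17154055]), np.float32(-0.05524013))
R [0.58969894 0.14931316] 0.22093551
  axis pt [0.58685008 0.16199717] y at x=.61: 0.16655682647655218
L [0.57630821 0.17415378] 0.21798813
  axis pt [0.57911967 0.16146143] y at x=.61: 0.16892442410301137
182 [254, 254, 254, 254, 254, 254, 253, 253, 253, 253, 250, 146, 123, 121, 106, 70]
185 [254, 254, 254, 254, 254, 254, 254, 254, 254, 254, 151, 127, 125, 118, 76, 68]
203 [254, 254, 254, 254, 254, 254, 148, 129, 128, 114, 75, 69, 68, 69, 68, 68]
207 [254, 253, 254, 254, 254, 144, 132, 131, 120, 78, 69, 67, 68, 68, 67, 67]
185 [[128, 124, 120], [209, 199, 199], [254, 252, 253], [254, 252, 253], [253, 252, 253], [203, 196, 249], [82, 83, 252], [84, 86, 252], [87, 88, 253], [88, 90, 253], [62, 60, 143], [79, 75, 80], [86, 81, 79], [121, 116, 111], [123, 117, 112], [124, 119, 113]]
187 [[139, 133, 130], [242, 235, 237], [254, 252, 253], [254, 252, 253], [253, 251, 253], [107, 109, 254], [84, 85, 252], [86, 88, 253], [86, 87, 252], [66, 64, 173], [71, 68, 118], [88, 83, 81], [122, 118, 111], [123, 118, 112], [122, 117, 112], [124, 118, 113]]
189 [[180, 172, 172], [254, 252, 253], [254, 253, 253], [253, 252, 253], [230, 223, 238], [74, 74, 239], [88, 89, 254], [93, 95, 254], [92, 94, 254], [63, 60, 149], [81, 77, 90], [111, 107, 102], [122, 116, 111], [124, 119, 112], [125, 120, 114], [123, 119, 114]]
```

```bash
python3 - <<'E'
from h import *
T=dict(np.load("top0.npz"));S=dict(np.load("side0.npz"))
a=.2195; d=np.array([np.cos(a),np.sin(a)]); o=np.array([.61,.1677])
f=lambda uv,z:np.round((onz(T,uv,z)[:2]-o)@d*1000,1)
print("cam",ray(T,(0,0))[0])
print("stop edge ->seat", [f(u,.056)-22 for u in((185,161.9),(187,161.2),(189,160.9))])
for z in(.02,.04): print("ledge front",z,[f(u,z)+78 for u in((182,200.8),(185,199.8),(203,195.8),(207,194.8))])
for z in(0,.02): print("base front",z,[f(u,z)+86 for u in((182,204.3),(185,203.4),(203,199.5),(207,198.6))])
for b,k in((10,"base centre"),): print("rect",(np.array([.6058,.1662])-o)@d*1000+8)
E
```

```text
cam [0.41788188 0.00243697 1.02390048]
stop edge ->seat [np.float64(3.0), np.float64(3.6999999999999993), np.float64(3.3000000000000007)]
ledge front 0.02 [np.float64(6.200000000000003), np.float64(7.099999999999994), np.float64(6.799999999999997), np.float64(7.0)]
ledge front 0.04 [np.float64(3.200000000000003), np.float64(4.0), np.float64(3.799999999999997), np.float64(4.0)]
base front 0 [np.float64(7.5), np.float64(8.099999999999994), np.float64(7.5), np.float64(7.400000000000006)]
base front 0.02 [np.float64(4.700000000000003), np.float64(5.200000000000003), np.float64(4.599999999999994), np.float64(4.599999999999994)]
rect 3.574160472321501
```

```bash
cat > g.py <<'E'
from h import *
from station import env, let_go, grasp, solver, status, viewer, workorder
A=.2195; SEAT=np.array([.6136,.1685]); LY=-.06; H=np.array([.5285,-.1687])
K=int(open("k").read()) if __import__("os").path.exists("k") else 0
def q(yaw,k=None):
    k=K if k is None else k
    return (R.from_euler("z",yaw+k*np.pi)*R.from_euler("x",np.pi)).as_quat()
def hp(s,U,n=0.): # TCP for handle at stage x = s, underside U, side offset n
    p=SEAT+s*np.array([np.cos(A),np.sin(A)])+n*np.array([-np.sin(A),np.cos(A)]); return [p[0],p[1],U+.031]
def show(t=""):
    s=status.state(); print(t,round(s["time_s"],2),"tcp",np.round(s["tcp_pos"],4),"f",np.round(s["wrist_force"],2),"tq",np.round(s["torque"],3),"w",round(s["gripper_width"],3),"g",round(s["grasp_force"],1)); return s
def snap(n,b=None,f=1):
    o=[]
    for v in("side","top"):
        d=viewer.capture(v); np.savez(f"{v}_{n}.npz",**d); o.append(d)
    return o
E
python3 - <<'E'
from g import *
for k in(0,1):
    print(k,[None if j is None else np.round(j,2).tolist() for j in(solver.ik([*H,.131],q(LY,k)),solver.ik([*H,.031],q(LY,k)),solver.ik(hp(-.265,.1),q(A,k)),solver.ik(hp(-.265,.03),q(A,k)),solver.ik(hp(-.11,.03),q(A,k)))])
E
```

```text
0 [[-0.43, 0.12, 0.05, 1.5, 0.0, 2.77], [-0.43, 0.15, -0.12, 1.3, 0.0, 2.77], [0.12, -0.36, -0.39, 1.54, 0.0, 3.04], [0.12, -0.35, -0.53, 1.4, 0.0, 3.04], [0.15, 0.07, -0.15, 1.35, 0.0, 3.07]]
1 [[-0.43, 0.12, 0.05, 1.5, 0.0, -0.37], [-0.43, 0.15, -0.12, 1.3, 0.0, -0.37], [0.12, -0.36, -0.39, 1.54, 0.0, -0.1], [0.12, -0.35, -0.53, 1.4, 0.0, -0.1], [0.15, 0.07, -0.15, 1.35, 0.0, -0.07]]
```

```bash
echo 1 > k; python3 - <<'E'
from g import *
env.move_ptp([*H,.15],q(LY)); show("above")
env.servo_line([*H,.031],feed=.1); show("down")
grasp(70); show("grasped")
env.servo_line([*H,.041],feed=.03); show("up1")
env.servo_line([*H,.131],feed=.08); show("lifted")
s,t=snap("1")
c=lambda d,b,f:cv2.resize(d["color"][b[1]:b[3],b[0]:b[2]],None,fx=f,fy=f,interpolation=cv2.INTER_CUBIC)
cv2.imwrite("pics/lift.png",np.hstack([c(s,(200,110,300,210),4),c(t,(270,130,370,230),4)]))
E
```

```text
above 2.77 tcp [ 0.5287 -0.1679  0.1501] f [ 0.71 -0.53  0.36] tq [ 0.004 -0.02   0.04 ] w 1.002 g 0.0
down 4.12 tcp [ 0.5293 -0.1691  0.032 ] f [0.11 0.11 0.56] tq [ 0.011  0.031 -0.012] w 1.001 g 0.0
grasped 4.72 tcp [ 0.5287 -0.1691  0.0315] f [-1.21 -1.39  2.01] tq [-0.132  0.166  0.015] w 0.225 g 70.5
up1 5.21 tcp [ 0.5284 -0.1686  0.0409] f [ 0.98 -0.25 -1.86] tq [ 0.019  0.056 -0.01 ] w 0.23 g 70.0
lifted 6.48 tcp [ 0.528  -0.1685  0.1301] f [-0.6   0.5  -2.09] tq [-0.004  0.106  0.007] w 0.233 g 70.0
```

View pics/lift.png

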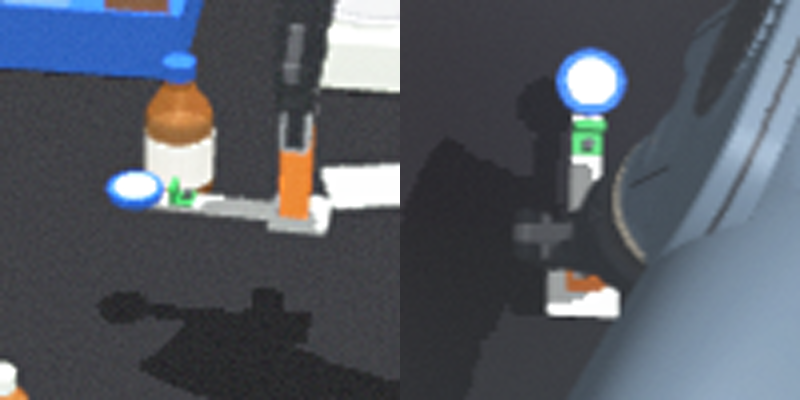

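The lifted holder sits flat on the blade tip, at crop pixel (135,188) in the side view and (590,80) in the top view. The handle is upright in the fingers. I'll triangulate the holder for tilt, then carry it over to the stage.

```bash
cat >> g.py <<'E'
def holder(s,t,bs,bt):
    o=[]
    for d,(x0,y0,x1,y1) in((t,bt),(s,bs)):
        m=cv2.inRange(cv2.cvtColor(d["color"][y0:y1,x0:x1],cv2.COLOR_BGR2HSV),(95,100,60),(125,255,255))
        c=max(cv2.findContours(m,0,1)[0],key=cv2.contourArea); e=cv2.fitEllipse(c); o.append(np.array(e[0])+[x0,y0])
    p,g=cross(t,o[0],s,o[1]); print("holder",np.round(p,4),"gap",round(g,4)); return p
E
python3 - <<'E'
from g import *
s,t=[dict(np.load(f"{v}_1.npz")) for v in("side","top")]
holder(s,t,(222,145,243,170),(405-100+0,138,330,160)) if 0 else holder(s,t,(222,145,243,170),(305,138,330,162))
p=hp(-.265,.1)
env.servo_line(p,rot=q(A),feed=.12); show("at stage")
env.servo_line(hp(-.265,.040),feed=.06); show("low")
s,t=snap("2")
for v,d in(("side",s),("top",t)): cv2.imwrite(f"pics/{v}2.png",d["color"])
c=lambda d,b,f:cv2.resize(d["color"][b[1]:b[3],b[0]:b[2]],None,fx=f,fy=f,interpolation=cv2.INTER_CUBIC)
cv2.imwrite("pics/pre.png",np.hstack([c(s,(190,200,340,340),2.7),c(t,(155,140,255,280),2.7)]))
E
```

```text
holder [ 0.6531 -0.1763  0.1078] gap 0.0025
at stage 9.47 tcp [0.3551 0.1106 0.131 ] f [-0.15  0.13 -2.16] tq [-0.029  0.085 -0.001] w 0.232 g 70.0
low 10.62 tcp [0.3554 0.1109 0.0715] f [-0.61  0.65 -2.94] tq [-0.098  0.034  0.021] w 0.227 g 70.0
```

View pics/pre.png

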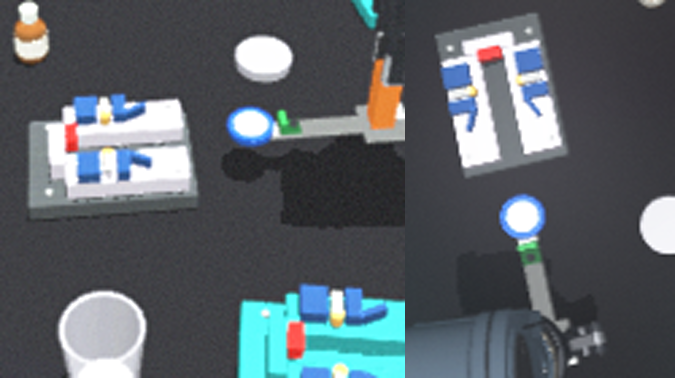

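The holder is level in front of the open end of the stage, at crop pixel (250,127) in the side view and (523,216) in the top view. It looks in line with the slot, so I'll check the numbers next.

```bash
python3 - <<'E'
from g import *
s,t=[dict(np.load(f"{v}_2.npz")) for v in("side","top")]
p=holder(s,t,(270,235,298,260),(185,205,215,236)); 
M=np.array([[np.cos(A),np.sin(A)],[-np.sin(A),np.cos(A)]])
f=lambda p:np.round(M@(np.asarray(p)[:2]-SEAT)*1000,1)
print("stage coords",f(p),"z",p[2])
env.servo_line(hp(-.185,.040),feed=.05); st=show("over ledges"); print(f(st["tcp_pos"]))
s,t=snap("3")
c=lambda d,b,f:cv2.resize(d["color"][b[1]:b[3],b[0]:b[2]],None,fx=f,fy=f,interpolation=cv2.INTER_CUBIC)
cv2.imwrite("pics/over.png",np.hstack([c(s,(190,220,310,290),3.8),c(t,(155,140,225,230),3.8)[:266]]))
E
```

```text
holder [0.4778 0.1385 0.0504] gap 0.0005
stage coords [-139.1    0.3] z 0.0503958877639501
over ledges 12.47 tcp [0.4328 0.1282 0.071 ] f [ 0.34 -0.35 -2.21] tq [-0.036  0.129 -0.007] w 0.235 g 70.0
[-185.2    0. ]
```

View pics/over.png

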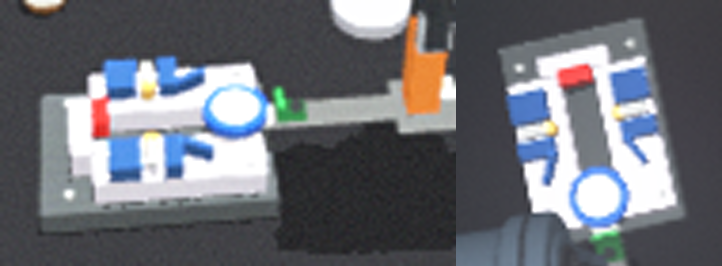

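The holder is over the ledges at the mouth and centred on the slot. Next I'll lower it, then push by feel.

```bash
python3 - <<'E'
from g import *
M=np.array([[np.cos(A),np.sin(A)],[-np.sin(A),np.cos(A)]])
def f(t):
    s=show(t); print("   stage",np.round(M@(s["tcp_pos"][:2]-SEAT)*1000,1),"force",np.round(M@s["wrist_force"][:2],2)); return s
print(env.servo_line(hp(-.185,.031),feed=.02,threshold=5)); f("lowered")
print(env.servo_line(hp(-.145,.031),feed=.025,threshold=4)); f("pre")
s,t=snap("4")
print(env.servo_line(hp(-.128,.031),feed=.008,threshold=6)); f("push1")
s,t=snap("5")
c=lambda d,b,f:cv2.resize(d["color"][b[1]:b[3],b[0]:b[2]],None,fx=f,fy=f,interpolation=cv2.INTER_CUBIC)
cv2.imwrite("pics/push.png",np.hstack([c(s,(190,220,310,290),3.8),c(t,(155,140,225,230),3.8)[:266]]))
E
```

```text
False
lowered 13.18 tcp [0.433  0.1282 0.0619] f [ 0.49 -0.83 -1.91] tq [-0.063  0.047 -0.018] w 0.228 g 70.1
   stage [-185.1   -0. ] force [ 0.3  -0.92]
False
pre 14.93 tcp [0.4721 0.137  0.0621] f [-1.34  0.31 -2.15] tq [-0.004  0.039 -0.069] w 0.228 g 70.1
   stage [-145.    0.] force [-1.24  0.6 ]
False
push1 17.3 tcp [0.4887 0.1407 0.062 ] f [-2.79 -0.35 -0.86] tq [-0.195  0.75  -0.018] w 0.232 g 70.2
   stage [-128.    0.] force [-2.8   0.27]
```

View pics/push.png

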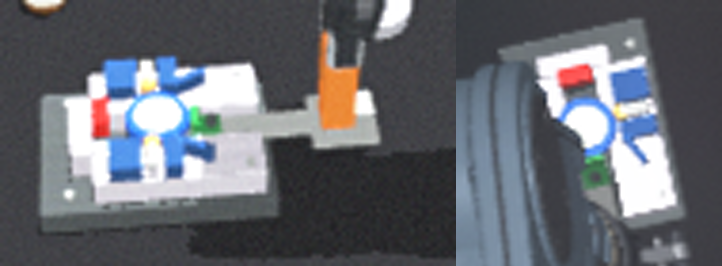

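The holder has entered the clips and is a little short of the stop, at crop pixel (157,118) in the side view with the stop at (100,117). The push is 2.8 N, so I'll carry on slowly.

```bash
cat >> g.py <<'E'
M=np.array([[np.cos(A),np.sin(A)],[-np.sin(A),np.cos(A)]])
def push(n=5):
    F=[];P=[]
    for _ in range(n): env.pause(.04); s=status.state(); F.append(M@s["wrist_force"][:2]); P.append(M@(s["tcp_pos"][:2]-SEAT)*1000)
    F=np.mean(F,0);P=np.mean(P,0); print(round(s["time_s"],2),"stage",np.round(P,2),"F",np.round(F,2),"fz",round(s["wrist_force"][2],2)); return -F[0],P
E
python3 - <<'E'
from g import *
push()
s=-.128
for i in range(12):
    s+=.0015
    hit=env.servo_line(hp(s,.031),feed=.006,threshold=4.5)
    F,P=push(4)
    if hit or F>6: print("stop",hit); break
E
```

```text
17.61 stage [-1.2798e+02  2.0000e-02] F [-2.88 -0.13] fz -0.8
18.18 stage [-1.262e+02 -2.000e-02] F [-1.82 -0.16] fz -1.54
18.74 stage [-1.2493e+02 -1.0000e-02] F [-2.17 -0.07] fz -1.94
19.31 stage [-123.25   -0.  ] F [-1.43 -0.09] fz -1.36
19.88 stage [-121.86   -0.  ] F [-1.05 -0.46] fz -2.23
20.44 stage [-1.203e+02 -1.000e-02] F [-1.21 -0.37] fz -2.52
21.01 stage [-1.1883e+02 -2.0000e-02] F [-0.73 -0.58] fz -1.36
21.57 stage [-1.1815e+02  1.0000e-02] F [-4.13 -0.17] fz -0.17
22.02 stage [-120.47    0.16] F [-0.18 -0.6 ] fz -2.14
stop True
```

```bash
python3 - <<'E'
from g import *
env.servo_line(hp(-.1185,.031),feed=.006,threshold=7); push(4)
s=-.1176
for i in range(9):
    hit=env.servo_line(hp(s,.031),feed=.004,threshold=7)
    F,P=push(4)
    if hit or F>8.2: print("stop",hit,s); break
    s+=.00025 if F<6 else .00012
show()
E
```

```text
23.05 stage [-118.52    0.  ] F [-0.35 -0.04] fz -1.69
23.59 stage [-1.1828e+02  1.0000e-02] F [-3.09 -0.36] fz 1.12
24.01 stage [-1.1821e+02  2.0000e-02] F [-5.16  0.09] fz 1.73
24.43 stage [-1.182e+02  2.000e-02] F [-5.51 -0.1 ] fz 1.57
24.84 stage [-1.182e+02  2.000e-02] F [-6.27 -0.05] fz 3.08
25.26 stage [-1.182e+02  3.000e-02] F [-6.47 -0.02] fz 1.69
25.68 stage [-1.182e+02  3.000e-02] F [-6.69 -0.21] fz 2.73
26.09 stage [-1.1822e+02  3.0000e-02] F [-7.34 -0.34] fz 3.15
26.51 stage [-1.1821e+02  4.0000e-02] F [-7.12 -0.15] fz 3.31
26.93 stage [-1.1816e+02  4.0000e-02] F [-7.33 -0.07] fz 2.85
 26.93 tcp [0.4983 0.1428 0.0619] f [-7.29 -1.52  2.85] tq [-0.399  1.56  -0.062] w 0.228 g 70.6
```

```bash
python3 - <<'E'
from g import *
s=-.1160
for i in range(8):
    hit=env.servo_line(hp(s,.031),feed=.004,threshold=4)
    F,P=push(5)
    if hit or F>8.9: print("stop",hit,s); break
    s+=.0003
s,t=snap("6")
c=lambda d,b,f:cv2.resize(d["color"][b[1]:b[3],b[0]:b[2]],None,fx=f,fy=f,interpolation=cv2.INTER_CUBIC)
cv2.imwrite("pics/home.png",np.hstack([c(s,(190,220,310,290),3.8),c(t,(155,140,225,230),3.8)[:266]]))
E
```

```text
27.38 stage [-1.1815e+02  3.0000e-02] F [-7.9   0.24] fz 2.89
27.84 stage [-1.1814e+02  3.0000e-02] F [-8.25 -0.06] fz 2.79
28.3 stage [-1.1814e+02  4.0000e-02] F [-9.04 -0.42] fz 4.58
stop False -0.11540000000000002
```

View pics/home.png

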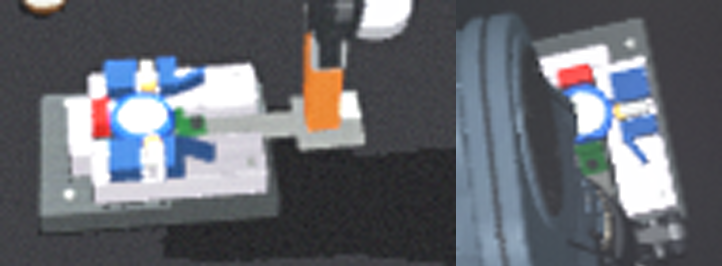

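The holder now bears against the red stop, at crop pixel (142,117) against (100,117), and is flat between the clips at about 9 N. I'll withdraw the lifter.

```bash
python3 - <<'E'
from g import *
env.servo_line(hp(-.121,.031),feed=.01); push(3)
print(env.servo_line(hp(-.17,.031),feed=.03,threshold=5)); push(3)
print(env.servo_line(hp(-.265,.031),feed=.08,threshold=5)); push(3)
s,t=snap("7")
c=lambda d,b,f:cv2.resize(d["color"][b[1]:b[3],b[0]:b[2]],None,fx=f,fy=f,interpolation=cv2.INTER_CUBIC)
cv2.imwrite("pics/out.png",np.hstack([c(s,(190,220,340,320),2.8),c(t,(155,140,255,240),2.8)]))
# holder position against seat
img=t["color"][150:190,165:215]; m=cv2.inRange(cv2.cvtColor(img,cv2.COLOR_BGR2HSV),(0,0,225),(180,40,255))
E
```

```text
29.23 stage [-1.2064e+02 -2.0000e-02] F [0.21 0.19] fz -1.81
False
31.14 stage [-1.6987e+02 -2.0000e-02] F [-0.22 -0.02] fz -1.51
False
32.6 stage [-2.6462e+02 -4.0000e-02] F [ 0.42 -0.06] fz -1.79
```

View pics/out.png

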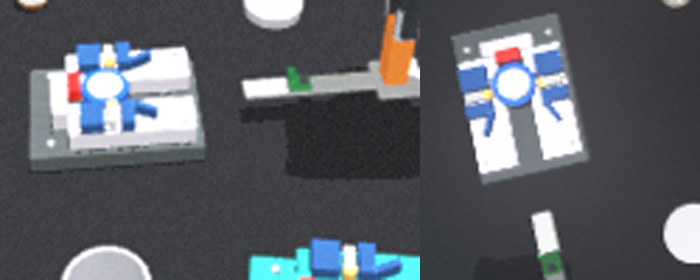

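The holder stays seated against the stop, at crop pixel (513,85) in the top view, and the lifter is out clear of the stage. I'll set it down where it first stood.

```bash
python3 - <<'E'
from g import *
env.servo_line(hp(-.265,.10),feed=.1)
env.servo_line([*H,.131],rot=q(LY),feed=.15); show("over")
env.servo_line([*H,.040],feed=.08)
print(env.servo_line([*H,.0295],feed=.01,threshold=4)); show("touch")
let_go(); env.pause(.3); show("open")
env.servo_line([*H,.16],feed=.1)
env.move_ptp([.36,-.02,.25],q(0)); show("clear")
s,t=snap("8")
c=lambda d,b,f:cv2.resize(d["color"][b[1]:b[3],b[0]:b[2]],None,fx=f,fy=f,interpolation=cv2.INTER_CUBIC)
cv2.imwrite("pics/end.png",np.vstack([np.hstack([c(s,(190,150,340,290),2.1),c(t,(290,140,390,280),2.1),]),]))
E
```

```text
over 35.88 tcp [ 0.5283 -0.1682  0.1311] f [-0.26  0.33 -2.05] tq [-0.033  0.023 -0.035] w 0.227 g 70.1
True
touch 37.98 tcp [ 0.5283 -0.1688  0.0314] f [ 0.3  -0.04  3.76] tq [ 0.047 -0.028 -0.003] w 0.231 g 70.8
open 38.93 tcp [ 0.5268 -0.1682  0.0296] f [0.16 0.59 0.21] tq [ 0.04  -0.01   0.005] w 1.0 g 0.0
clear 41.34 tcp [ 0.3605 -0.0204  0.2494] f [ 0.55 -0.15 -0.02] tq [-0.019 -0.015  0.028] w 0.997 g 0.0
```

View pics/end.png

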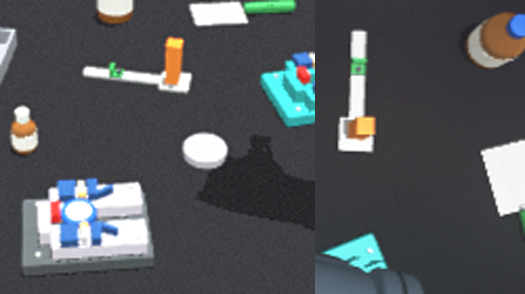

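The lifter stands upright and flat at crop pixel (174,62) in the side view. The holder is seated against the stop at (77,212), the other objects in view have not moved, and the robot is clear.

```bash
python3 -c "
from station import workorder
print(workorder.hand_in())"
```

```text
the job is handed in; nothing more can be done
None
```

The job is handed in, with no verdict returned: the holder is flat and home against the red stop (about 9 N steady push; peaks not logged), and the lifter stands upright clear of the stage at about 41 s.

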